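Load the filter modules into the enclosure in reverse order

TASK

Move the four filter modules from the wooden stand into the four bays of the open aluminium enclosure, one to a bay and in reverse order: the module that starts at the left-hand end of the stand goes into the bay at the right-hand end of the enclosure, and so on, left and right being as seen from the robot. Set each one down upright on the bay's floor, without dropping it or tipping it over, and leave the key, tumbler, radio and jar where they are.

Things in the scene. Friction and masses are not known exactly. Their poses are not given: they have to be found in the camera images.
- module_red: Loose filter module, upright 30 x 30 mm square block 75 mm tall (about 80 g): lower 40 mm bare aluminium, upper 35 mm a red plastic cap of the same 30 mm width, to be gripped by its flat sides. Origin: centre of its underside; z up, x and y square to its sides. It starts in the cradle with red strips.
- cradle_red: Fixed white cradle on the stand, 50 x 50 mm with two red strips (front and back, along the stand's row); its rim is 14 mm and its inner floor 4 mm above its origin, pocket 36 mm square. At the start it holds the red module, so its place in the row tells where that module started. Origin: centre of its underside, 8 mm above the desk; axes parallel to the stand's.
- module_yellow: Loose filter module, upright 30 x 30 mm square block 75 mm tall (about 80 g): lower 40 mm bare aluminium, upper 35 mm a yellow plastic cap of the same 30 mm width, to be gripped by its flat sides. Origin: centre of its underside; z up, x and y square to its sides. It starts in the cradle with yellow strips.
- cradle_yellow: Fixed white cradle on the stand, 50 x 50 mm with two yellow strips (front and back, along the stand's row); its rim is 14 mm and its inner floor 4 mm above its origin, pocket 36 mm square. At the start it holds the yellow module, so its place in the row tells where that module started. Origin: centre of its underside, 8 mm above the desk; axes parallel to the stand's.
- module_green: Loose filter module, upright 30 x 30 mm square block 75 mm tall (about 80 g): lower 40 mm bare aluminium, upper 35 mm a green plastic cap of the same 30 mm width, to be gripped by its flat sides. Origin: centre of its underside; z up, x and y square to its sides. It starts in the cradle with green strips.
- cradle_green: Fixed white cradle on the stand, 50 x 50 mm with two green strips (front and back, along the stand's row); its rim is 14 mm and its inner floor 4 mm above its origin, pocket 36 mm square. At the start it holds the green module, so its place in the row tells where that module started. Origin: centre of its underside, 8 mm above the desk; axes parallel to the stand's.
- module_blue: Loose filter module, upright 30 x 30 mm square block 75 mm tall (about 80 g): lower 40 mm bare aluminium, upper 35 mm a blue plastic cap of the same 30 mm width, to be gripped by its flat sides. Origin: centre of its underside; z up, x and y square to its sides. It starts in the cradle with blue strips.
- cradle_blue: Fixed white cradle on the stand, 50 x 50 mm with two blue strips (front and back, along the stand's row); its rim is 14 mm and its inner floor 4 mm above its origin, pocket 36 mm square. At the start it holds the blue module, so its place in the row tells where that module started. Origin: centre of its underside, 8 mm above the desk; axes parallel to the stand's.
- stand: Fixed wooden strip 74 x 232 mm, 8 mm thick, carrying the four cradles in a row along its y axis, at y = -84, -28, 28 and 84 mm, x = 0, in an order that differs from start to start. Origin: centre of its underside, on the desk; +y is its left-hand end seen from the robot, +x points away from the robot (turned by up to 0.3 rad).
- enclosure: Fixed open-topped aluminium enclosure (lid off), 60 x 228 mm, walls and dividers 30 mm high and 4 mm thick; four bays in a row along its y axis with centres at y = -84, -28, 28 and 84 mm, x = 0, each 52 x 52 mm inside, black floor 3 mm above the desk. Origin: centre of its underside, on the desk; +y is its left-hand end seen from the robot, +x points away from the robot (turned by up to 0.3 rad). It and the stand swap sides from start to start.
- key: Bystander: loose black straight Morse key, 100 x 50 mm, 41 mm tall, lying between the stand and the enclosure. Origin: centre of its underside, x along its length.
- tumbler: Bystander: loose clear glass tumbler, 72 mm across, 95 mm tall, standing beyond the row. Origin: centre of its underside.
- radio: Bystander: loose orange handheld radio lying on its back, 58 x 120 mm and 34 mm high, with a 90 mm black aerial off its +y end. Origin: centre of its underside.
- jar: Bystander: loose small clear jar of connectors with a blue clip top, 62 mm across, 57 mm tall. Origin: centre of its underside.
Mind the look-alikes: they are no part of the job. What is shaped like the module_yellow but white is not meant.

How it is judged:
By the outcome, as a careful person would: the job done as asked, in the order asked, and still so for the second after the job is handed in, with the robot touching nothing.
It also fails if it takes over 96 s, if anything falls off the work surface, if the arm or the gripper's body presses on something with over 40 N, if the wrist force passes 120 N, or if a joint passes its speed limit or range.

ROBOT

A 6-joint arm with a two-finger parallel gripper is mounted at the origin on the work surface. World frame = base frame: x ahead of the robot, y to its left, z up, the work surface at z = 0. Lengths are in mm, angles in rad, forces in N, time in s.
With the tool pointing down it reaches from about 400 to 925 mm from the base axis. Payload 12.5 kg.
Tool frame: the origin (TCP) lies on the front face of the gripper's body, between the roots of the fingers; the fingertips stand 78 mm ahead of it and the grasp point (between the pads) lies 59 mm ahead of it (env.nose_length is the distance from the TCP to the fingertips, in mm); z points along the fingers, y is the line along which they close (so a half turn about z gives the same grasp; the last joint's range is limited). The gripper opens to 95 mm and grips with 3 to 60 N. Pads are 20 mm wide; open, the fingers measure 119 mm over their backs; the gripper's body (75 mm by 180 mm) begins 59 mm behind the grasp point.
Start: joints at [1.194, 0.491, 1.559, -0, 1.092, -0.106], TCP at [167.169, 602.24, 292.261] pointing down, gripper open.
Joint ranges: [-3.1, 3.1], [-0.84, 2.19], [0.05, 2.79], [-1.13, 4.28], [0.06, 2.93], [-2.69, 2.69]. Speed limits (rad/s): [2.22, 2.22, 2.79, 3.14, 3.14, 3.14].

INTERFACE

Orientations are given as [roll, pitch, yaw] about the fixed x, y, z axes, in that order (R = Rz(yaw) Ry(pitch) Rx(roll)).
In Python, from cell import env gives the robot as it stands.
- The arm moves only by the tool jog_arm, never from a script. Its argument "motion" is a list of rows, each a list of 7 numbers: the turn, a rotation vector about the tool's x, y, z in degrees, then the shift along the tool's x, y, z in mm, then the finger opening in mm, from 0 to 95.1. In form: [[wx, wy, wz, x, y, z, hand], ...]. A call has 1 to 10 rows; each row shifts and turns the commanded pose from where the row before left it, along the tool's axes as they then stand; what a row does not reach is not made up. A row lasts 1/8 s, in which the tool goes at most 62.5 mm and 10.7 degrees, less where a joint would pass 70% of its speed; a pose out of reach is approached as far as the arm can. A call is refused whole if a number of a shift passes 62.5 or a number of a turn 10.7, either way. A call with a gripper value outside its range is refused whole. The fingers move at their own pace and stop on an object; the grip force is fixed at half the most. Time passes only in rows, so rows that do not move let the fingers close. It gives the time, the measured TCP pose, the force, the opening and the grip force at its end, in the units of the state.
- env.state(): the state, without advancing time (a new reading comes with each control period).
- env.read_camera(name): name is "scene" or "side" or "wrist"; returns a dict with "color" (480x640x3 uint8, red, green, blue), "z_map" (480x640 float32, mm along the optical axis (not along the pixel's ray), 0 where there is no reading), "camera_matrix" (3x3 intrinsics, pixels), "k1" (the pictures are not rectified: a ray, as slopes to the right and down, at radius r is drawn at 1 + k1 r^2 times it, then the intrinsics apply), "world_to_cam" (4x4, takes a point from world to camera coordinates). Camera axes: x right, y up, looking along -z (the intrinsics and any distortion apply to the point x, -y, -z); pixel columns grow to the right and rows downward; lengths in mm; the calibration is good to about 2 mm. A picture is of the moment at which its call begins.
- env.job_done(): hands the job in; it is judged then, once.
Trained networks look in the newest picture that a camera, given by its name, has taken for a name from the list of things; names that differ only in an ending like _2 or _b are one class to them, and where a whole thing is asked for, a point or a joint stands for the part that bears it (a point fixed in the world has none). Each returns a list of dicts, best first, with "score" (0 to 1); they miss things now and then, are a little off and sometimes report something else, mostly with a low value. They report only what shows in the picture. A call takes as long as a camera call. They do not tell look-alikes from the thing itself.
- env.recognise(camera, thing): "location" ([column, row] in pixels, amid what is visible of it).
The state is a dict: "t": time; "joints": joint angles; "qvel": joint speeds; "tau": joint torques, N m; "eef_pos": TCP position; "tcp_rot": TCP orientation; "ft_force": force on the tool from outside, world axes, zero at the start; "moment": the same for the moment, N m; "opening": opening from 0.0 (shut) to 1.0 (fully open); "grip_force": force on a finger pad.
Only numpy, scipy, OpenCV 4.12 (cv2) and the standard library are available. Lean on these libraries where they do the work, as an engineer would, in place of code of your own. Each camera call takes 0.05 s, during which the arm holds its last target. There are 200 camera calls.

## Working session

There is one attempt and no reset: what is moved stays moved. The work goes in short steps, Python scripts to look and compute and a tool call to move; the robot and the scene stay as the last step left them, time stands still between calls to the robot, and variables do not carry over. Pictures are saved under pics/ and viewed, at most 14 in all, crops included, and the job is handed in when it is done.

Besides the shell and the picture viewer there is one more tool, called after ">>>" as name(argument=value, ...) on one line, values as JSON. jog_arm: Moves the arm, as the interface text tells. Its arguments: {"type":"object","properties":{"motion":{"type":"array"}},"required":["motion"]}

```bash
mkdir -p pics; cat > h.py <<'E'
import numpy as np, cv2
from cell import env
def points(im):
    K=np.array(im["camera_matrix"]);z=im["z_map"];h,w=z.shape
    u,v=np.meshgrid(np.arange(w),np.arange(h))
    d=np.stack([(u-K[0,2])/K[0,0],(v-K[1,2])/K[1,1]],-1)
    s=d.copy()
    for _ in range(8): s=d/(1+im["k1"]*(s**2).sum(-1,keepdims=True))
    P=np.stack([s[...,0]*z,-s[...,1]*z,-z,np.ones_like(z)],-1)
    W=P@np.linalg.inv(np.array(im["world_to_cam"])).T
    W[z<=0]=np.nan
    return W[...,:3]
def save(im,n): cv2.imwrite(f"pics/{n}.png",im["color"][...,::-1])
E
python3 - <<'E'
from h import *
print(env.state()["t"],env.state()["tcp_rot"])
for c in("scene","side","wrist"):
    im=env.read_camera(c);save(im,c+"0");np.savez(c+"0.npz",P=points(im),c=im["color"])
    P=points(im)
    if c=="wrist":continue
    for t in["module_red","module_yellow","module_green","module_blue","cradle_red","cradle_yellow","enclosure","stand","key","tumbler","radio","jar"]:
        for r in env.recognise(c,t)[:2]:
            u,v=map(int,r["location"]);print(c,t,round(r["score"],2),u,v,np.round(P[v,u]))
E
```

```text
0.0 [-3.14046561e+00 -1.15165716e-04  2.87082255e+00]
scene module_red 0.58 396 222 [562. 163.  72.]
scene module_yellow 0.95 340 196 [440.  70.  49.]
scene module_yellow 0.88 371 227 [560. 114.  62.]
scene module_green 0.92 422 224 [564. 216.  62.]
scene module_blue 0.85 450 220 [565. 271.  69.]
scene cradle_red 0.64 388 243 [569. 150.  23.]
scene cradle_yellow 0.77 366 247 [571. 105.  19.]
scene cradle_yellow 0.58 307 233 [529. -10.  31.]
scene enclosure 0.56 210 229 [ 470. -215.   11.]
scene enclosure 0.39 398 223 [563. 167.  70.]
scene stand 0.76 383 253 [581. 139.   8.]
scene key 0.96 306 230 [519. -11.  30.]
scene tumbler 0.68 296 315 [729. -46.  26.]
scene radio 0.69 447 245 [583. 269.  18.]
scene radio 0.6 408 307 [740. 147.  35.]
scene jar 0.95 206 321 [ 749. -192.   58.]
scene jar 0.26 389 243 [568. 153.  22.]
side module_red 0.94 263 175 [538. 153.  85.]
side module_yellow 0.92 327 212 [608.  17.  69.]
side module_yellow 0.65 278 192 [543.  97.  85.]
side module_green 0.61 250 162 [535. 211.  75.]
side module_blue 0.63 241 141 [541. 266.  87.]
side cradle_red 0.62 253 159 [542. 210.  80.]
side cradle_red 0.54 256 197 [519. 162.  22.]
side cradle_yellow 0.7 270 213 [525. 107.  23.]
side enclosure 0.67 332 362 [ 477. -224.    2.]
side stand 0.62 282 219 [542.  86.  15.]
side key 0.86 288 262 [504. -13.  11.]
side key 0.25 247 181 [523. 216.  20.]
side tumbler 0.6 409 207 [780. -25.  30.]
side radio 0.92 342 169 [714. 132.  37.]
side radio 0.15 263 174 [539. 154.  87.]
side jar 0.72 446 269 [ 730. -195.   57.]
```

View pics/scene0.png

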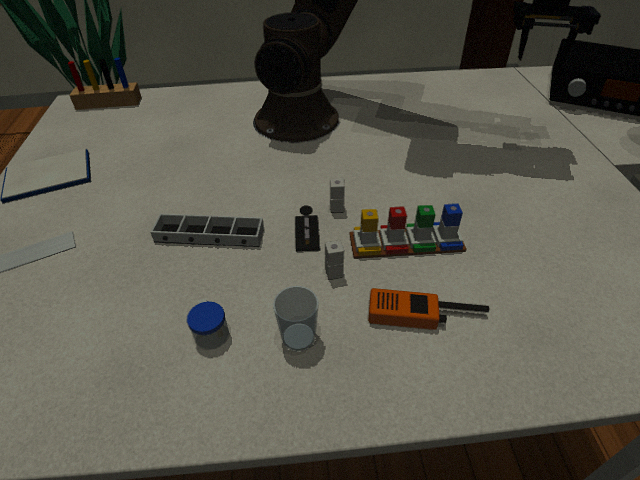

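View pics/side0.png

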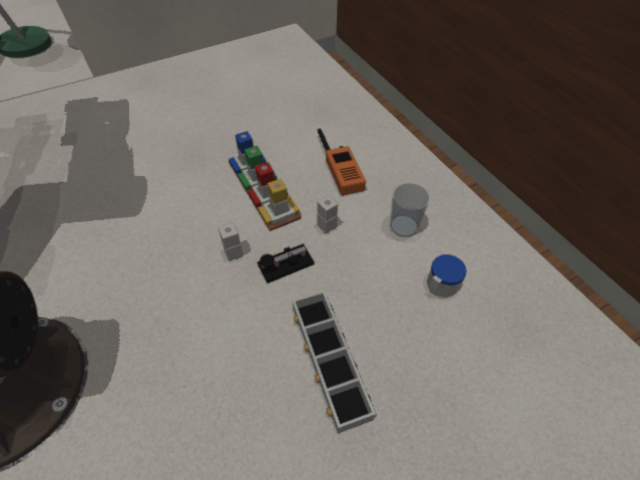

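View pics/wrist0.png

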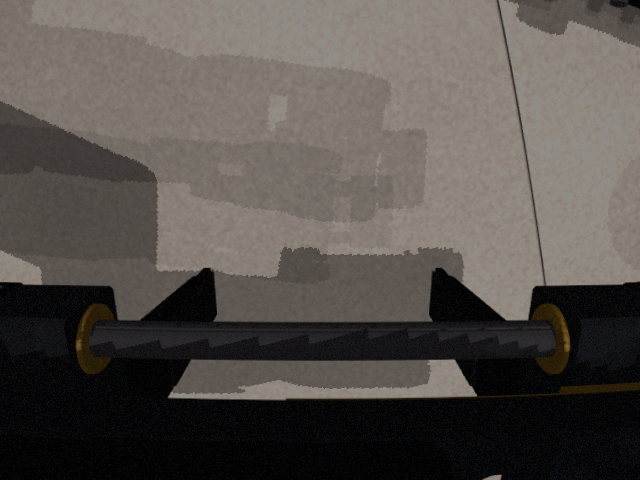

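Seen from the robot (the scene picture is mirrored, so its right is the robot's left), the row from left to right is blue (452,212), green (425,213), red (397,215), yellow (370,217). The grey/white blocks at (337,195) and (334,260) are only look-alikes. The enclosure is at (208,231), on the robot's right. Next I fit both rows.

```bash
cat > fit.py <<'E'
from h import *
for c in("scene","side"):
    d=np.load(c+"0.npz");P=d["P"];C=d["c"]
    hsv=cv2.cvtColor(C,cv2.COLOR_RGB2HSV)
    X,Y,Z=P[...,0],P[...,1],P[...,2]
    m=(Z>82)&(Z<93)&(X>480)&(X<640)&(Y>70)&(Y<310)&(hsv[...,1]>90)
    for n,h in(("red",(174,6)),("yellow",(15,35)),("green",(45,90)),("blue",(100,130))):
        H=hsv[...,0];mm=m&(((H>h[0])|(H<h[1])) if h[0]>h[1] else (H>h[0])&(H<h[1]))
        q=P[mm]; mid=(np.percentile(q,3,0)+np.percentile(q,97,0))/2
        print(c,n,len(q),q.mean(0).round(1),mid.round(1))
    e=(Z>24)&(Z<36)&(X>400)&(X<560)&(Y>-360)&(Y<-70)
    q=P[e][:,:2]; print(c,"encl",len(q),np.nanmedian(P[e][:,2]),cv2.minAreaRect(q.astype(np.float32)))
    for nm,x,y in(("w1",440,70),("w2",608,17)):
        q=P[(Z>55)&(Z<90)&(abs(X-x)<35)&(abs(Y-y)<35)];print(nm,q.mean(0).round(),len(q))
d=np.load("scene0.npz");cv2.imwrite("pics/crop.png",cv2.resize(d["c"][170:290,280:480,::-1],None,fx=4,fy=4,interpolation=cv2.INTER_CUBIC))
E
python3 fit.py
```

```text
scene red 147 [550.5 166.9  86.5] [548.9 167.5  85.5]
scene yellow 163 [551.  111.7  86.6] [549.1 111.9  86. ]
scene green 158 [552.8 222.4  86.8] [550.9 222.7  85.8]
scene blue 155 [554.3 276.1  86.7] [552.8 276.8  86. ]
scene encl 963 29.113208704566887 ((476.3932189941406, -217.84390258789062), (229.0742645263672, 64.99906158447266), 79.88851928710938)
w1 [430.  65.  70.] 223
w2 [624.  33.  70.] 324
side red 149 [546.4 165.1  87.2] [547.  167.2  86.5]
side yellow 169 [547.  109.5  87.2] [547.8 111.   86.1]
side green 130 [546.4 221.5  87. ] [547.4 223.5  86.4]
side blue 126 [549.3 274.   86.9] [549.5 276.5  86.2]
side encl 1441 29.970076303583596 ((474.635986328125, -217.644775390625), (229.6952667236328, 66.40525817871094), 79.75798034667969)
w1 [422.  60.  72.] 330
w2 [616.  29.  71.] 302
```

View pics/crop.png

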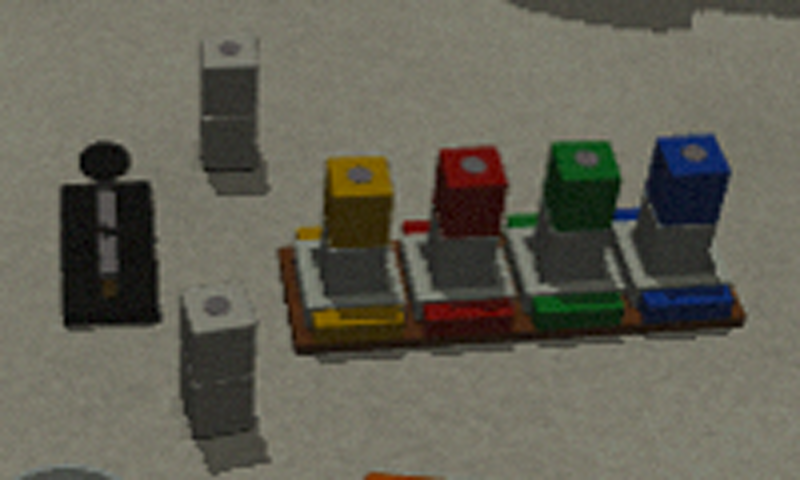

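>>> jog_arm(motion=[[0,0,9.5,0,0,0,95],[0,0,9.5,0,0,0,95],[0,0,9.5,0,0,0,95],[0,0,9.5,0,0,0,95],[0,0,9.5,0,0,0,95],[0,0,9.5,0,0,0,95],[0,0,9.5,0,0,0,95],[0,0,9,0,0,0,95],[0,0,0,0,0,0,95]])

```text
t: 2.48
eef_pos: [167.2, 602.3, 292.3]
tcp_rot: [3.142, -0.0, 1.554]
ft_force: [-0.1, -0.2, -0.9]
opening: 0.996
grip_force: 0.0
```

```bash
cat > go.py <<'E'
# go.py x y z yawdeg : remaining turn and tool-frame shift to a TCP pose
import sys; from h import *
from scipy.spatial.transform import Rotation as R
x,y,z,yaw=map(float,sys.argv[1:5]); s=env.state()
A=R.from_euler("xyz",s["tcp_rot"]); B=R.from_euler("xyz",[180,0,yaw],degrees=True)
d=np.array([x,y,z])-s["eef_pos"]
print("t",s["t"],"pos",np.round(s["eef_pos"],1),"rpy",np.degrees(s["tcp_rot"]).round(2),"F",np.round(s["ft_force"],1),"open",round(s["opening"]*95.1,1))
print("turn(deg, tool)",np.degrees((A.inv()*B).as_rotvec()).round(2),"shift before turn",A.inv().apply(d).round(1),"after turn",B.inv().apply(d).round(1))
E
python3 go.py 550 276.5 250 89
```

```text
t 2.475 pos [167.2 602.3 292.3] rpy [ 1.800e+02 -1.000e-02  8.904e+01] F [-0.1 -0.2 -0.9] open 94.7
turn(deg, tool) [ 0.   -0.01  0.04] shift before turn [-319.3  388.2   42.3] after turn [-319.   388.5   42.3]
```

>>> jog_arm(motion=[[0,0,0,-32,39,4,95],[0,0,0,-32,39,4,95],[0,0,0,-32,39,4,95],[0,0,0,-32,39,4,95],[0,0,0,-32,39,4,95],[0,0,0,-32,39,4,95],[0,0,0,-32,39,4,95],[0,0,0,-32,39,4,95],[0,0,0,-32,39,4,95],[0,0,0,-31,37,6,95]])

```text
t: 3.72
eef_pos: [550.7, 275.2, 250.3]
tcp_rot: [3.141, -0.0, 1.557]
ft_force: [-0.4, 0.8, -0.4]
opening: 1.002
grip_force: 0.0
```

>>> jog_arm(motion=[[0,0,0,0,0,0,95]])

```text
t: 3.85
eef_pos: [551.3, 274.3, 249.5]
tcp_rot: [-3.141, 0.0, 1.553]
ft_force: [0.4, 0.3, 0.1]
opening: 1.0
grip_force: 0.0
```

```bash
python3 go.py 550 276.5 250 89; cat > look.py <<'E'
import sys; from h import *
im=env.read_camera("wrist");save(im,sys.argv[1]);P=points(im)
hsv=cv2.cvtColor(im["color"],cv2.COLOR_RGB2HSV);H,S=hsv[...,0],hsv[...,1]
X,Y,Z=P[...,0],P[...,1],P[...,2]
for n,h in(("red",(174,6)),("yellow",(15,35)),("green",(45,90)),("blue",(100,130))):
    m=(((H>h[0])|(H<h[1])) if h[0]>h[1] else (H>h[0])&(H<h[1]))&(Z>72)&(Z<95)&(S>80)
    q=P[m]
    if len(q)>100:
        zt=np.median(q[:,2]);q=q[abs(q[:,2]-zt)<4]
        print(n,len(q),round(zt,1),cv2.minAreaRect(q[:,:2].astype(np.float32)))
E
python3 look.py w1
```

```text
t 3.85 pos [551.3 274.3 249.5] rpy [-1.7998e+02  2.0000e-02  8.9000e+01] F [0.4 0.3 0.1] open 95.1
turn(deg, tool) [-0.02  0.02 -0.  ] shift before turn [ 2.2 -1.3 -0.5] after turn [ 2.2 -1.3 -0.5]
red 1145 85.9 ((549.5152587890625, 171.78427124023438), (25.579631805419922, 29.799949645996094), 86.84966278076172)
green 1081 86.0 ((551.2313232421875, 230.1517791748047), (20.75166893005371, 29.915708541870117), 86.5886459350586)
blue 1865 86.2 ((552.9822387695312, 278.7767028808594), (30.20518684387207, 29.568313598632812), 88.2169418334961)
```

View pics/w1.png

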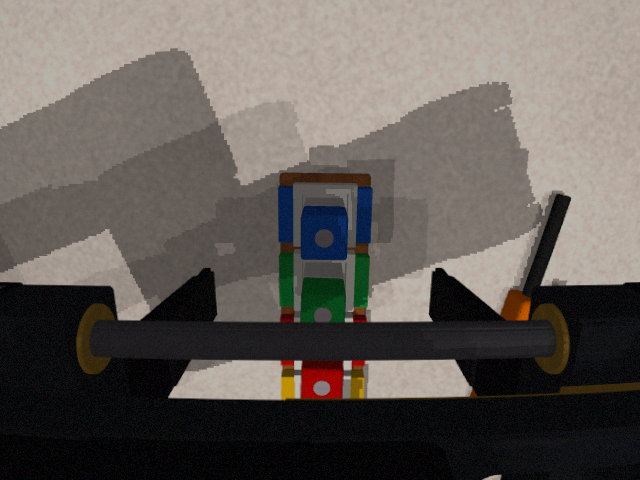

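The picture confirms blue is at the left end of the stand at (324,238), square to the fingers, with green at (322,305) and red at (321,385). Descending on blue.

```bash
python3 go.py 552.3 278 126 88.4
```

```text
t 3.9 pos [550.  275.5 249.8] rpy [-1.7996e+02  1.0000e-02  8.9030e+01] F [-0.3 -0.  -0.9] open 95.3
turn(deg, tool) [-0.04  0.01  0.63] shift before turn [  2.6   2.3 123.8] after turn [  2.6   2.2 123.8]
```

>>> jog_arm(motion=[[0,0,0.6,2.5,2,30,95],[0,0,0,0,0,35,95],[0,0,0,0,0,35,95],[0,0,0,0,0,24,95],[0,0,0,0,0,0,95],[0,0,0,0,0,0,20],[0,0,0,0,0,0,20],[0,0,0,0,0,0,20],[0,0,0,0,0,0,20],[0,0,0,0,0,0,20]])

```text
t: 5.15
eef_pos: [551.5, 278.8, 126.4]
tcp_rot: [3.141, -0.0, 1.543]
ft_force: [0.1, -0.0, -1.4]
opening: 0.532
grip_force: 0.0
```

>>> jog_arm(motion=[[0,0,0,0,0,0,20],[0,0,0,0,0,0,20]])

```text
t: 5.4
eef_pos: [551.5, 278.9, 126.2]
tcp_rot: [3.142, -0.0, 1.543]
ft_force: [-0.1, 0.1, 0.5]
opening: 0.322
grip_force: 0.3
```

>>> jog_arm(motion=[[0,0,0,0,0,0,20],[0,0,0,0,0,0,20],[0,0,0,0,0,-15,20],[0,0,0,0,0,-30,20],[0,0,0,0,0,-35,20],[0,0,0,0,0,-30,20]])

```text
t: 6.15
eef_pos: [551.5, 278.9, 238.7]
tcp_rot: [3.14, -0.001, 1.543]
ft_force: [0.5, 0.8, -1.2]
opening: 0.313
grip_force: 30.0
```

```bash
python3 go.py 461 -300 236 80
```

```text
t 6.15 pos [551.5 278.9 238.7] rpy [ 1.7992e+02 -4.0000e-02  8.8390e+01] F [ 0.5  0.8 -1.2] open 29.8
turn(deg, tool) [ 0.07 -0.04  8.39] shift before turn [-581.2  -74.2    2.2] after turn [-585.8   11.4    2.7]
```

>>> jog_arm(motion=[[0,0,8.4,0,0,0,20],[0,0,0,-25,0,0,20],[0,0,0,-45,1,0,20],[0,0,0,-45,1,0,20],[0,0,0,-45,1,0,20],[0,0,0,-45,1,0,20],[0,0,0,-45,1,0,20],[0,0,0,-45,1,0,20],[0,0,0,-45,1,0,20],[0,0,0,-45,1,0,20]])

```text
t: 7.4
eef_pos: [492.1, -103.1, 237.3]
tcp_rot: [3.14, 0.0, 1.396]
ft_force: [0.5, -0.3, -1.1]
opening: 0.313
grip_force: 30.0
```

>>> jog_arm(motion=[[0,0,0,-45,1,0,20],[0,0,0,-45,1,0,20],[0,0,0,-45,1,0,20],[0,0,0,-45,0,0,20],[0,0,0,-20,0,0,20],[0,0,0,0,0,0,20],[0,0,0,0,0,0,20]])

```text
t: 8.28
eef_pos: [460.7, -298.1, 236.4]
tcp_rot: [-3.141, -0.0, 1.397]
ft_force: [0.8, 0.1, 0.2]
opening: 0.312
grip_force: 30.0
```

```bash
cat > lenc.py <<'E'
import sys; from h import *
for c in sys.argv[2:] or ["wrist"]:
    im=env.read_camera(c);save(im,sys.argv[1]+c);P=points(im)
    X,Y,Z=P[...,0],P[...,1],P[...,2]
    q=P[(Z>24)&(Z<36)&(X>400)&(X<560)&(Y>-360)&(Y<-70)][:,:2].astype(np.float32)
    print(c,len(q),cv2.minAreaRect(q))
E
python3 lenc.py b; python3 go.py 461 -300 236 80
```

```text
wrist 4931 ((475.1049499511719, -235.998046875), (191.43893432617188, 60.60530090332031), 79.65519714355469)
t 8.325 pos [ 460.8 -297.9  236.4] rpy [-1.800e+02 -2.000e-02  8.005e+01] F [-0.3 -0.6 -1.4] open 29.9
turn(deg, tool) [-0.   -0.02  0.05] shift before turn [-2.   0.5  0.4] after turn [-2.   0.5  0.4]
```

View pics/bwrist.png

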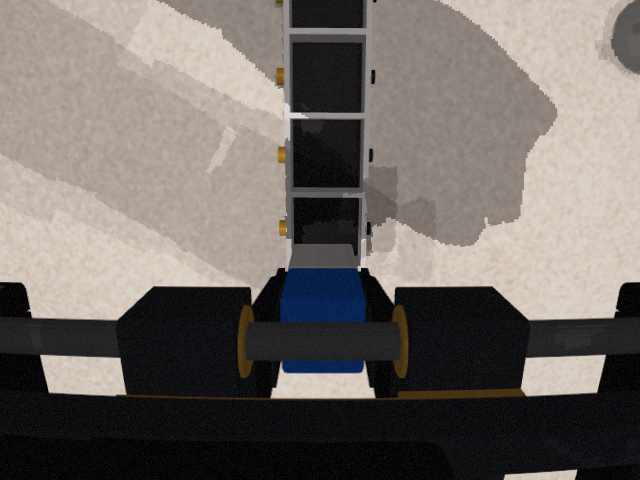

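Blue hangs square to the enclosure, over its right-hand bay at (325,235); the bay axis and divider lines agree with the fit. Lowering.

>>> jog_arm(motion=[[0,0,0.3,-2,2,25,20],[0,0,0,0,0,35,20],[0,0,0,0,0,30,20],[0,0,0,0,0,18,20],[0,0,0,0,0,7,20],[0,0,0,0,0,2,20],[0,0,0,0,0,1,20],[0,0,0,0,0,0,20]])

```text
t: 9.32
eef_pos: [462.4, -301.5, 118.8]
tcp_rot: [3.141, 0.0, 1.391]
ft_force: [0.6, -0.1, 0.1]
opening: 0.312
grip_force: 30.0
```

>>> jog_arm(motion=[[0,0,0,0,0,0.7,20],[0,0,0,0,0,0.5,20],[0,0,0,0,0,0,20]])

```text
t: 9.7
eef_pos: [462.2, -301.5, 117.1]
tcp_rot: [3.141, -0.0, 1.391]
ft_force: [-0.6, 0.3, 1.0]
opening: 0.32
grip_force: 30.0
```

>>> jog_arm(motion=[[0,0,0,0,0,0.4,20],[0,0,0,0,0,0,20]])

```text
t: 9.95
eef_pos: [462.2, -301.5, 117.1]
tcp_rot: [3.141, 0.0, 1.391]
ft_force: [-2.1, 0.8, 7.4]
opening: 0.309
grip_force: 30.0
```

>>> jog_arm(motion=[[0,0,0,0,0,0,80],[0,0,0,0,0,0,80],[0,0,0,0,0,0,80],[0,0,0,0,0,0,80],[0,0,0,0,0,-15,80],[0,0,0,0,0,-35,80],[0,0,0,0,0,-40,80],[0,0,0,0,0,-30,80],[0,0,0,0,0,0,80]])

```text
t: 11.08
eef_pos: [462.6, -301.7, 239.5]
tcp_rot: [3.137, 0.002, 1.391]
ft_force: [0.5, 0.0, 0.0]
opening: 0.841
grip_force: 0.0
```

```bash
python3 go.py 550.5 224 238 88.4; python3 look.py pl1
```

```text
t 11.075 pos [ 462.6 -301.7  239.5] rpy [1.7976e+02 1.3000e-01 7.9690e+01] F [0.5 0.  0. ] open 79.9
turn(deg, tool) [ 0.23  0.15 -8.71] shift before turn [ 5.33e+02 -7.70e+00  3.00e-01] after turn [528.   73.2   1.5]
blue 1842 77.3 ((462.9615783691406, -301.2810974121094), (29.616382598876953, 29.754240036010742), 79.30396270751953)
```

>>> jog_arm(motion=[[0,0,-8.7,0,0,0,80],[0,0,0,47,7,0,80],[0,0,0,60,8,0,80],[0,0,0,60,8,0,80],[0,0,0,60,8,0,80],[0,0,0,60,8,0,80],[0,0,0,60,8,0,80],[0,0,0,60,8,0,80],[0,0,0,60,9,0,80],[0,0,0,60,9,0,80]])

```text
t: 12.38
eef_pos: [549.8, 225.3, 235.7]
tcp_rot: [-3.14, 0.0, 1.543]
ft_force: [0.7, -1.1, -0.5]
opening: 0.843
grip_force: 0.0
```

>>> jog_arm(motion=[[0,0,0,0,0,0,80],[0,0,0,0,0,0,80]])

```text
t: 12.62
eef_pos: [549.5, 223.0, 235.7]
tcp_rot: [-3.14, 0.001, 1.543]
ft_force: [0.6, 0.2, 0.0]
opening: 0.843
grip_force: 0.0
```

```bash
python3 go.py 550.8 223 126 88.4; python3 look.py g1
```

```text
t 12.625 pos [549.5 223.  235.7] rpy [-1.7989e+02  4.0000e-02  8.8420e+01] F [0.6 0.2 0. ] open 80.2
turn(deg, tool) [-0.11  0.04  0.02] shift before turn [1.000e-01 1.500e+00 1.097e+02] after turn [  0.    1.3 109.7]
red 677 85.5 ((549.6942138671875, 180.12850952148438), (9.11136245727539, 29.652511596679688), 89.5045394897461)
yellow 705 85.3 ((550.6867065429688, 123.09590911865234), (11.17385482788086, 29.461212158203125), 87.03571319580078)
green 2042 86.2 ((550.9588012695312, 225.31439208984375), (30.03574562072754, 29.85480308532715), 86.6081314086914)
```

>>> jog_arm(motion=[[0,0,1,2,1.5,25,80],[0,0,0,0,0,35,80],[0,0,0,0,0,32,80],[0,0,0,0,0,18,80],[0,0,0,0,0,0,20],[0,0,0,0,0,0,20],[0,0,0,0,0,0,20],[0,0,0,0,0,0,20],[0,0,0,0,0,0,20],[0,0,0,0,0,0,20]])

```text
t: 13.92
eef_pos: [551.6, 225.3, 126.9]
tcp_rot: [3.141, -0.0, 1.525]
ft_force: [-0.4, -0.4, 3.0]
opening: 0.314
grip_force: 30.0
```

>>> jog_arm(motion=[[0,0,0,0,0,0,20],[0,0,0,0,0,0,20]])

```text
t: 14.18
eef_pos: [551.6, 225.3, 126.8]
tcp_rot: [3.141, -0.0, 1.525]
ft_force: [-0.9, 0.4, 4.6]
opening: 0.317
grip_force: 30.0
```

>>> jog_arm(motion=[[0,0,0,0,0,-15,20],[0,0,0,0,0,-35,20],[0,0,0,0,0,-35,20],[0,0,0,0,0,-25,20],[0,0,0,0,0,0,20]])

```text
t: 14.8
eef_pos: [552.0, 225.4, 238.9]
tcp_rot: [3.138, -0.001, 1.525]
ft_force: [-0.1, -0.4, -0.9]
opening: 0.317
grip_force: 30.0
```

```bash
python3 go.py 473 -245.5 236 79.7
```

```text
t 14.8 pos [552.  225.4 238.9] rpy [ 1.7979e+02 -7.0000e-02  8.7390e+01] F [-0.1 -0.4 -0.9] open 30.2
turn(deg, tool) [ 0.2  -0.09  7.69] shift before turn [-474.   -57.4    2.1] after turn [-477.4    6.5    2.9]
```

>>> jog_arm(motion=[[0,0,7.7,0,0,0,20],[0,0,0,-37,0,0,20],[0,0,0,-55,1,0,20],[0,0,0,-55,1,0,20],[0,0,0,-55,1,0,20],[0,0,0,-55,1,0,20],[0,0,0,-55,1,0,20],[0,0,0,-55,1,0,20],[0,0,0,-55,1,0,20],[0,0,0,-55,0,0,20]])

```text
t: 16.05
eef_pos: [472.3, -246.9, 235.7]
tcp_rot: [-3.14, -0.001, 1.391]
ft_force: [0.5, -0.3, -1.2]
opening: 0.313
grip_force: 30.0
```

>>> jog_arm(motion=[[0,0,0,0,0,0,20],[0,0,0,0,0,0,20]])

```text
t: 16.3
eef_pos: [472.7, -244.9, 235.8]
tcp_rot: [-3.14, -0.001, 1.39]
ft_force: [0.1, 1.2, -0.7]
opening: 0.317
grip_force: 30.0
```

```bash
python3 go.py 473 -245.5 119 79.7;python3 lenc.py c
```

```text
t 16.3 pos [ 472.7 -244.9  235.8] rpy [-1.7991e+02 -5.0000e-02  7.9640e+01] F [ 0.1  1.2 -0.7] open 30.2
turn(deg, tool) [-0.09 -0.05 -0.06] shift before turn [ -0.6   0.6 116.8] after turn [ -0.5   0.4 116.8]
wrist 4729 ((483.1870422363281, -190.92410278320312), (174.12574768066406, 60.570404052734375), 79.84214782714844)
```

>>> jog_arm(motion=[[0,0,0,-0.5,0.5,25,20],[0,0,0,0,0,35,20],[0,0,0,0,0,30,20],[0,0,0,0,0,17,20],[0,0,0,0,0,7,20],[0,0,0,0,0,2,20],[0,0,0,0,0,1,20],[0,0,0,0,0,0.5,20],[0,0,0,0,0,0,20]])

```text
t: 17.48
eef_pos: [473.5, -245.9, 119.5]
tcp_rot: [3.141, 0.0, 1.391]
ft_force: [0.1, -0.7, -0.9]
opening: 0.31
grip_force: 30.0
```

>>> jog_arm(motion=[[0,0,0,0,0,0.8,20],[0,0,0,0,0,0.6,20],[0,0,0,0,0,0.4,20],[0,0,0,0,0,0,20]])

```text
t: 17.98
eef_pos: [473.5, -245.9, 117.8]
tcp_rot: [3.141, 0.0, 1.391]
ft_force: [-1.6, 1.4, 7.4]
opening: 0.312
grip_force: 30.0
```

>>> jog_arm(motion=[[0,0,0,0,0,0,80],[0,0,0,0,0,0,80],[0,0,0,0,0,0,80],[0,0,0,0,0,0,80],[0,0,0,0,0,-15,80],[0,0,0,0,0,-35,80],[0,0,0,0,0,-40,80],[0,0,0,0,0,-30,80],[0,0,0,0,0,0,80]])

```text
t: 19.1
eef_pos: [473.9, -246.1, 240.2]
tcp_rot: [3.137, 0.002, 1.391]
ft_force: [-0.0, 0.1, 0.8]
opening: 0.841
grip_force: 0.0
```

```bash
python3 go.py 550 168 238 88.4; python3 look.py pl2
```

```text
t 19.1 pos [ 473.9 -246.1  240.2] rpy [1.7975e+02 1.1000e-01 7.9690e+01] F [-0.   0.1  0.8] open 80.0
turn(deg, tool) [ 0.25  0.13 -8.71] shift before turn [421.1   0.8   1.4] after turn [416.1  64.5   2.2]
green 1838 77.2 ((474.04901123046875, -245.63619995117188), (29.784616470336914, 30.00634765625), 80.32392120361328)
blue 808 77.1 ((464.26849365234375, -293.00921630859375), (13.18299674987793, 29.892284393310547), 79.01669311523438)
```

>>> jog_arm(motion=[[0,0,-8.7,0,0,0,80],[0,0,0,40,6,0,80],[0,0,0,55,8,0,80],[0,0,0,55,8,0,80],[0,0,0,55,9,0,80],[0,0,0,55,9,0,80],[0,0,0,55,9,0,80],[0,0,0,55,8,0,80],[0,0,0,46,8,0,80],[0,0,0,0,0,0,80]])

```text
t: 20.4
eef_pos: [549.9, 170.7, 236.1]
tcp_rot: [-3.14, 0.0, 1.546]
ft_force: [-0.8, -0.6, -0.0]
opening: 0.842
grip_force: 0.0
```

>>> jog_arm(motion=[[0,0,0,0,0,0,80]])

```text
t: 20.52
eef_pos: [549.7, 167.8, 236.5]
tcp_rot: [-3.14, 0.0, 1.543]
ft_force: [-0.2, 0.5, 0.3]
opening: 0.839
grip_force: 0.0
```

```bash
python3 go.py 550 168.5 126.4 88.4; python3 look.py r1
```

```text
t 20.525 pos [549.7 167.8 236.5] rpy [-1.799e+02  2.000e-02  8.841e+01] F [-0.2  0.5  0.3] open 79.8
turn(deg, tool) [-0.1   0.02  0.01] shift before turn [  0.8   0.5 110.1] after turn [  0.7   0.3 110.1]
red 2047 86.2 ((549.3206176757812, 168.968017578125), (30.473608016967773, 29.818206787109375), 86.96131134033203)
yellow 638 85.3 ((550.5383911132812, 124.14498901367188), (8.45556354522705, 29.72146224975586), 88.30693817138672)
```

>>> jog_arm(motion=[[0,0,0.7,1,0,25,80],[0,0,0,0,0,35,80],[0,0,0,0,0,32,80],[0,0,0,0,0,18,80],[0,0,0,0,0,0,20],[0,0,0,0,0,0,20],[0,0,0,0,0,0,20],[0,0,0,0,0,0,20],[0,0,0,0,0,0,20],[0,0,0,0,0,0,20]])

```text
t: 21.82
eef_pos: [550.2, 169.2, 127.5]
tcp_rot: [3.141, -0.0, 1.531]
ft_force: [-0.4, -0.2, 2.5]
opening: 0.31
grip_force: 30.0
```

>>> jog_arm(motion=[[0,0,0,0,0,0,20],[0,0,0,0,0,0,20]])

```text
t: 22.08
eef_pos: [550.2, 169.2, 127.5]
tcp_rot: [3.141, -0.0, 1.53]
ft_force: [-1.3, 0.7, 4.9]
opening: 0.314
grip_force: 30.0
```

>>> jog_arm(motion=[[0,0,0,0,0,-15,20],[0,0,0,0,0,-35,20],[0,0,0,0,0,-35,20],[0,0,0,0,0,-25,20],[0,0,0,0,0,0,20]])

```text
t: 22.7
eef_pos: [550.6, 169.2, 239.6]
tcp_rot: [3.138, -0.001, 1.53]
ft_force: [-0.5, -0.1, -0.9]
opening: 0.312
grip_force: 30.0
```

```bash
python3 go.py 483.4 -190.5 236 79.7
```

```text
t 22.7 pos [550.6 169.2 239.6] rpy [ 1.7978e+02 -5.0000e-02  8.7690e+01] F [-0.5 -0.1 -0.9] open 29.7
turn(deg, tool) [ 0.22 -0.07  7.99] shift before turn [-362.1  -52.7    3. ] after turn [-365.9   -1.8    3.6]
```

>>> jog_arm(motion=[[0,0,8,0,0,0,20],[0,0,0,-36,0,0,20],[0,0,0,-50,0,0,20],[0,0,0,-50,0,0,20],[0,0,0,-50,0,0,20],[0,0,0,-50,0,0,20],[0,0,0,-50,0,0,20],[0,0,0,-50,-1,0,20],[0,0,0,-30,-1,0,20],[0,0,0,0,0,0,20]])

```text
t: 23.95
eef_pos: [482.0, -192.1, 236.4]
tcp_rot: [-3.14, -0.0, 1.388]
ft_force: [-0.2, 0.4, -0.9]
opening: 0.315
grip_force: 30.0
```

>>> jog_arm(motion=[[0,0,0,0,0,0,20]])

```text
t: 24.08
eef_pos: [482.5, -190.0, 236.7]
tcp_rot: [-3.14, -0.001, 1.391]
ft_force: [0.7, 0.1, -1.1]
opening: 0.317
grip_force: 30.0
```

```bash
python3 go.py 483.4 -190.5 120 79.7
```

```text
t 24.075 pos [ 482.5 -190.   236.7] rpy [-1.7994e+02 -4.0000e-02  7.9680e+01] F [ 0.7  0.1 -1.1] open 30.1
turn(deg, tool) [-0.06 -0.04 -0.02] shift before turn [ -0.4   1.1 116.7] after turn [ -0.3   0.9 116.7]
```

>>> jog_arm(motion=[[0,0,0,-0.5,1,25,20],[0,0,0,0,0,35,20],[0,0,0,0,0,30,20],[0,0,0,0,0,17,20],[0,0,0,0,0,7,20],[0,0,0,0,0,2,20],[0,0,0,0,0,1,20],[0,0,0,0,0,0.8,20],[0,0,0,0,0,0,20]])

```text
t: 25.2
eef_pos: [483.6, -191.3, 119.8]
tcp_rot: [3.141, 0.0, 1.391]
ft_force: [0.3, -0.5, -1.5]
opening: 0.317
grip_force: 30.0
```

>>> jog_arm(motion=[[0,0,0,0,0,0.5,20],[0,0,0,0,0,0.4,20],[0,0,0,0,0,0,20]])

```text
t: 25.58
eef_pos: [483.6, -191.3, 118.6]
tcp_rot: [-3.142, -0.0, 1.391]
ft_force: [-0.9, -0.1, -1.2]
opening: 0.313
grip_force: 30.0
```

>>> jog_arm(motion=[[0,0,0,0,0,0.4,20],[0,0,0,0,0,0.2,20],[0,0,0,0,0,0,20]])

```text
t: 25.95
eef_pos: [483.6, -191.2, 118.5]
tcp_rot: [3.141, 0.0, 1.391]
ft_force: [-2.1, 0.5, 7.2]
opening: 0.317
grip_force: 30.0
```

>>> jog_arm(motion=[[0,0,0,0,0,0,80],[0,0,0,0,0,0,80],[0,0,0,0,0,0,80],[0,0,0,0,0,0,80],[0,0,0,0,0,-15,80],[0,0,0,0,0,-35,80],[0,0,0,0,0,-40,80],[0,0,0,0,0,-30,80],[0,0,0,0,0,0,80]])

```text
t: 27.08
eef_pos: [484.0, -191.4, 240.8]
tcp_rot: [3.137, 0.001, 1.391]
ft_force: [0.3, -0.0, -0.1]
opening: 0.841
grip_force: 0.0
```

```bash
python3 go.py 548.5 113 238 88.4; python3 look.py pl3
```

```text
t 27.075 pos [ 484.  -191.4  240.8] rpy [1.7974e+02 8.0000e-02 7.9690e+01] F [ 0.3 -0.  -0.1] open 79.9
turn(deg, tool) [ 0.26  0.1  -8.71] shift before turn [311.1   8.9   2.4] after turn [306.1  55.9   2.8]
red 1844 77.3 ((483.8769836425781, -191.20040893554688), (30.03767967224121, 29.936870574951172), 79.05738830566406)
green 841 77.2 ((475.2159118652344, -237.8979949951172), (14.429533004760742, 29.797748565673828), 79.23008728027344)
blue 872 77.1 ((463.8610534667969, -295.25732421875), (18.698726654052734, 30.140520095825195), 79.01785278320312)
```

>>> jog_arm(motion=[[0,0,-8.7,0,0,0,80],[0,0,0,36,6,0,80],[0,0,0,50,9,0,80],[0,0,0,50,9,0,80],[0,0,0,50,9,0,80],[0,0,0,50,9,0,80],[0,0,0,40,8,0,80],[0,0,0,30,6,0,80],[0,0,0,0,0,0,80],[0,0,0,0,0,0,80]])

```text
t: 28.38
eef_pos: [547.8, 112.6, 237.3]
tcp_rot: [-3.14, 0.0, 1.543]
ft_force: [-0.3, 0.3, 0.3]
opening: 0.844
grip_force: 0.0
```

```bash
python3 go.py 548.5 113 126.5 88.4; python3 look.py y1
```

```text
t 28.375 pos [547.8 112.6 237.3] rpy [-1.7991e+02  1.0000e-02  8.8390e+01] F [-0.3  0.3  0.3] open 80.3
turn(deg, tool) [-0.09  0.01 -0.01] shift before turn [  0.5   0.9 110.8] after turn [  0.4   0.7 110.8]
yellow 2037 86.2 ((549.97509765625, 112.77217864990234), (30.31789207458496, 30.013568878173828), 86.8537368774414)
```

View pics/y1.png

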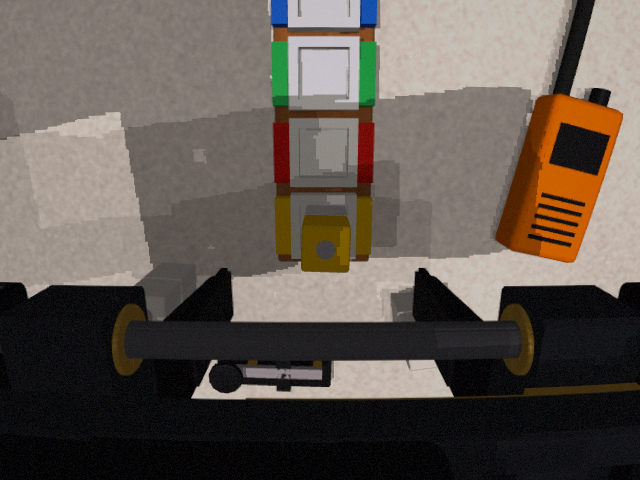

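The yellow module stands alone at (326,240); the other cradles are empty. Both white look-alikes lie nearer the key, outside the fingers' band. Descending.

>>> jog_arm(motion=[[0,0,0.7,0.5,1.5,25,80],[0,0,0,0,0,35,80],[0,0,0,0,0,32,80],[0,0,0,0,0,18.5,80],[0,0,0,0,0,0,20],[0,0,0,0,0,0,20],[0,0,0,0,0,0,20],[0,0,0,0,0,0,20],[0,0,0,0,0,0,20],[0,0,0,0,0,0,20]])

```text
t: 29.68
eef_pos: [549.8, 113.6, 127.7]
tcp_rot: [3.141, -0.0, 1.531]
ft_force: [-0.9, -0.5, 1.3]
opening: 0.314
grip_force: 30.0
```

>>> jog_arm(motion=[[0,0,0,0,0,0,20],[0,0,0,0,0,0,20]])

```text
t: 29.92
eef_pos: [549.7, 113.5, 127.7]
tcp_rot: [3.141, -0.0, 1.53]
ft_force: [-0.9, -0.1, 4.0]
opening: 0.314
grip_force: 30.0
```

Floor contact will be at TCP z of about 118.7.

>>> jog_arm(motion=[[0,0,0,0,0,-15,20],[0,0,0,0,0,-35,20],[0,0,0,0,0,-35,20],[0,0,0,0,0,-25,20],[0,0,0,0,0,0,20]])

```text
t: 30.55
eef_pos: [550.1, 113.5, 239.7]
tcp_rot: [3.138, -0.001, 1.53]
ft_force: [-0.3, -0.7, -1.4]
opening: 0.32
grip_force: 30.0
```

```bash
python3 go.py 493.5 -135.5 236 79.7
```

```text
t 30.55 pos [550.1 113.5 239.7] rpy [ 1.7978e+02 -3.0000e-02  8.7690e+01] F [-0.3 -0.7 -1.4] open 30.4
turn(deg, tool) [ 0.21 -0.05  7.99] shift before turn [-251.1  -46.5    3.4] after turn [-255.1  -11.1    3.7]
```

>>> jog_arm(motion=[[0,0,8,0,0,0,20],[0,0,0,-30,-1,0,20],[0,0,0,-45,-2,0,20],[0,0,0,-45,-2,0,20],[0,0,0,-45,-2,0,20],[0,0,0,-45,-2,0,20],[0,0,0,-30,-1,0,20],[0,0,0,-15,-1,0,20],[0,0,0,0,0,0,20],[0,0,0,0,0,0,20]])

```text
t: 31.8
eef_pos: [493.3, -134.6, 237.3]
tcp_rot: [-3.141, -0.0, 1.391]
ft_force: [-0.5, 0.4, 0.2]
opening: 0.314
grip_force: 30.0
```

```bash
python3 go.py 493.5 -135.5 120 79.7
```

```text
t 31.8 pos [ 493.3 -134.6  237.3] rpy [-1.7998e+02 -2.0000e-02  7.9720e+01] F [-0.5  0.4  0.2] open 29.9
turn(deg, tool) [-0.02 -0.02  0.02] shift before turn [ -0.9   0.4 117.3] after turn [ -0.9   0.3 117.3]
```

>>> jog_arm(motion=[[0,0,0,-1,0.3,25,20],[0,0,0,0,0,35,20],[0,0,0,0,0,30,20],[0,0,0,0,0,17,20],[0,0,0,0,0,7,20],[0,0,0,0,0,2,20],[0,0,0,0,0,1,20],[0,0,0,0,0,0.8,20],[0,0,0,0,0,0.5,20],[0,0,0,0,0,0,20]])

```text
t: 33.05
eef_pos: [493.4, -136.5, 119.4]
tcp_rot: [3.141, -0.0, 1.391]
ft_force: [0.4, 0.1, -0.9]
opening: 0.312
grip_force: 30.0
```

>>> jog_arm(motion=[[0,0,0,0,0,0.4,20],[0,0,0,0,0,0.3,20],[0,0,0,0,0,0,20]])

```text
t: 33.42
eef_pos: [493.4, -136.5, 118.7]
tcp_rot: [3.141, -0.0, 1.391]
ft_force: [-1.2, 0.4, 3.5]
opening: 0.316
grip_force: 30.0
```

Contact. Release and retreat well clear.

>>> jog_arm(motion=[[0,0,0,0,0,0,80],[0,0,0,0,0,0,80],[0,0,0,0,0,0,80],[0,0,0,0,0,0,80],[0,0,0,0,0,-15,80],[0,0,0,0,0,-35,80],[0,0,0,0,0,-40,80],[0,0,0,0,0,-40,80],[0,0,0,0,0,-30,80],[0,0,0,0,0,0,80]])

```text
t: 34.67
eef_pos: [493.6, -136.5, 281.4]
tcp_rot: [3.137, 0.001, 1.391]
ft_force: [-0.3, -0.0, -0.7]
opening: 0.846
grip_force: 0.0
```

```bash
python3 look.py pl4; python3 lenc.py end scene side
```

```text
red 1270 77.2 ((484.1660461425781, -191.09613037109375), (30.436437606811523, 29.747591018676758), 78.85359954833984)
yellow 1415 77.3 ((493.9022216796875, -136.88412475585938), (29.72385025024414, 29.643362045288086), 79.08816528320312)
green 534 77.3 ((472.89678955078125, -251.35130310058594), (17.91257667541504, 29.568403244018555), 80.4339828491211)
scene 986 ((477.2165222167969, -217.92266845703125), (228.55703735351562, 63.94710159301758), 79.90129089355469)
side 1387 ((475.1842041015625, -217.6838836669922), (229.6057586669922, 65.07598876953125), 79.8345947265625)
```

View pics/endscene.png

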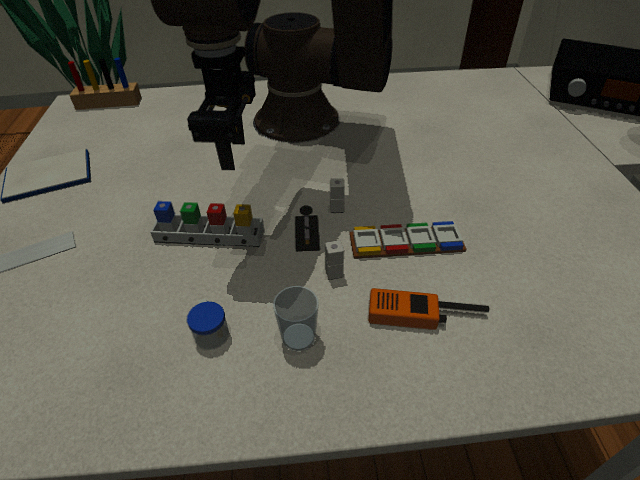

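View pics/endside.png

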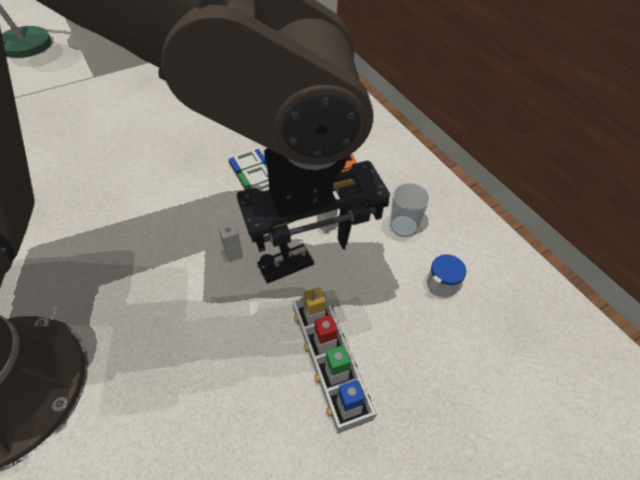

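Both pictures show the four modules upright in their bays: blue (164,212), green (190,213), red (217,215) and yellow (243,216) in the scene view. That is right to left as the robot sees it, the reverse of the stand. The bystanders have not moved and the gripper is clear.

```bash
python3 -c "
from cell import env
print(env.job_done())"
```

```text
the job is handed in; nothing more can be done
None
```

The job is handed in: all four modules stand upright in the enclosure in reverse order (blue, green, red, yellow from the right-hand bay to the left), the key, tumbler, radio and jar have not moved, and it took about 35 of the 96 s.

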